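# Swing the keeper aside and hold the grit trap open with its lever

## Robot

A 7-joint arm with a two-finger parallel gripper is mounted at the origin on the work surface. World frame = base frame: x ahead of the robot, y to its left, z up, the work surface at z = 0. Lengths are in m, angles in degrees, forces in N, time in s.
With the tool pointing down it reaches from about 0.425 to 0.875 m from the base axis. Payload 4.7 kg.
Tool frame: the origin (TCP) lies midway between the tips of the shut fingers; the grasp point (between the pads) lies env.grip_point_offset behind it (env.grip_point_offset is the distance from the TCP to the grasp point, in m); z points along the fingers, y is the line along which they close (so a half turn about z gives the same grasp; the last joint's range is limited). The gripper opens to 87 mm and grips with 3 to 60 N. Pads are 19 mm wide; open, the fingers measure 117 mm over their backs; the gripper's body (75 mm by 190 mm) begins 51 mm behind the grasp point.
Start: joints at [68.016, 18.392, -4.016, 83.108, 1.295, 78.541, -3.26], TCP at [0.252, -0.599, 0.223] pointing down, gripper open.
Joint ranges: [-163.93, 163.93], [-17.29, 119.83], [-79.2, 71.16], [3.27, 140.29], [-89.18, 269.18], [5.43, 117.66], [-154.24, 154.24]. Speed limits (degrees/s): [147.25, 147.25, 180, 180, 180, 180, 180].

## Interface

Orientations are given as [roll, pitch, yaw] about the fixed x, y, z axes, in that order (R = Rz(yaw) Ry(pitch) Rx(roll)).
In Python, from cell import env gives the robot as it stands.
- The arm moves only by the shell command python3 -m creep 'ROWS' [FORCE]. ROWS is a JSON object of lists of equal length, an entry for each row: "translation": the shift along the tool's x, y, z in units of 0.08 m (1.0 is 0.08 m), a list of three; "turn": the turn, a rotation vector about the tool's x, y, z in units of 180 degrees (1.0 is 180 degrees), a list of three; "grip": the opening, from 0 (shut) to 1 (fully open). In form: {"translation": [[x, y, z], ...], "turn": [[ax, ay, az], ...], "grip": [grip, ...]}. A call has 1 to 5 rows; each row shifts and turns the commanded pose from where the row before left it, along the tool's axes as they then stand; what a row does not reach is not made up. A row lasts 1/8 s, in which the tool goes at most 62.5 mm and 10.7 degrees, less where a joint would pass 70% of its speed; a pose out of reach is approached as far as the arm can. A call with a number of a shift or a turn outside -1 to 1 is refused whole. A call with a gripper value outside its range is refused whole. The fingers move at their own pace and stop on an object; FORCE is the grip in N (left out, the last holds). Time passes only in rows, so rows that do not move let the fingers close. It gives the time, the measured TCP pose, the force, the opening and the grip force at its end, in the units of the state.
- env.get_obs(): the state, without advancing time (a new reading comes with each control period).
- env.read_camera(name): name is "side" or "top" or "wrist"; returns a dict with "frame" (480x640x3 uint8, red, green, blue), "z_map" (480x640 float32, m along the optical axis (not along the pixel's ray), 0 where there is no reading), "K" (3x3 intrinsics, pixels), "D" ([k1, k2, p1, p2, k3] as OpenCV has them; the pictures are not rectified), "rvec" (rotation vector, rad) and "tvec" (3), from world to camera coordinates, as OpenCV has them. Camera axes: x right, y down, z forward; pixel columns grow to the right and rows downward; lengths in m; the calibration is good to about 2 mm. A picture is of the moment at which its call begins.
- env.sign_off(): hands the job in; it is judged then, once.
The state is a dict: "time_s": time; "qpos": joint angles; "joint_velocities": joint speeds; "effort": joint torques, N m; "tool_pos": TCP position; "tool_rot": TCP orientation; "force": force on the tool from outside, world axes, zero at the start; "wrist_torque": the same for the moment, N m; "grip_width": finger opening in m; "grasp_force": force on a finger pad.
Only numpy, scipy, OpenCV 4.12 (cv2) and the standard library are available. Lean on these libraries where they do the work, as an engineer would, in place of code of your own. Each camera call takes 0.05 s, during which the arm holds its last target. There are 200 camera calls.

## Task

Open the grit trap of the fossil preparation bench. First push the red peg with a fingertip so that the red keeper swings fully aside from under the lever; then press the blue pad on the lever's long end down onto its rubber stop, so that the lever raises the heavy steel flap, and keep pressing: finish while holding the pad down with the flap up. Do not grasp or lift anything, leave the lever in its saddle, do not touch the flap itself, and leave the stones, jar, bottle, cup and tools where they are.

Things in the scene. Friction and masses are not known exactly. Their poses are not given: they have to be found in the camera images.
- lever_pad (a point): Centre of the top face of the square blue push pad (50 x 50 mm) on the lever's long end. At rest it is about 168 mm above the bench; it meets the sprung black rubber stop below at about 75 mm, after which the stop gives way by some 10 mm more (about 1.5 N per mm). On the way down it shifts less than 10 mm sideways and takes 4 to 9 N. If let go, the flap falls shut.
- lever: The lever: a loose steel bar, 325 x 24 x 12 mm, whose cross pin only rests in an open saddle. Origin at the middle of the pin; axes level at rest (z up, y towards the flap), tipping by about 0.45 rad as the pad goes down. The long end slopes up at rest, pad 220 mm from the pin.
- lever_pin (a point): Centre of the lever's cross pin (its pivot), 100 mm above the bench, in the aluminium saddle. The lever's long end points horizontally from here to lever_pad; its short end (80 mm, with a brass roller) reaches the other way, under the flap's lip.
- keeper (a joint): Turn of the red swivel keeper about its upright post, rad: 0 = square across under the lever, blocking it; 1.571 = fully aside, parallel with the lever (its end stop). It starts between 0 and 0.3, and stays where it is left (light friction). It opens anticlockwise seen from above.
- keeper_axis (a point): Centre of the keeper's pivot, on the top face of its arm, 118 mm above the bench; 50 mm to the side of the lever's centre line, 120 mm from the pin towards the pad. The keeper is a flat bar 120 x 16 x 12 mm, pivoted at its middle: one half lies under the lever, the other half sticks out and carries the peg.
- keeper_peg (a point): Top centre of the upright red peg on the keeper's free tail (14 mm across, 42 mm tall, standing on the arm, top 160 mm above the bench), 50 mm from the keeper's pivot. Pushing it with a fingertip from the pad end towards the flap swings the keeper aside; at the end it is beside the lever, level with a point about 70 mm from the pin.
- flap (a joint): Opening of the heavy dark steel flap of the green grit trap, rad: 0 = shut, about 0.30 when the lever meets its stop, 0.34 with the stop pressed in. The flap is 180 x 122 x 15 mm, 2 to 4 kg, hinged along the edge far from the lever.
- flap_edge (a point): Middle of the flap's free edge (yellow stripe), the lip under which the lever's short end lies; about 99 mm above the bench when shut.
- stone_big: Bystander, to be left alone: grey fossil-bearing stone, about 85 x 65 x 60 mm; origin at the centre of its underside.
- stone_small: Bystander, to be left alone: red-brown stone, about 55 x 45 x 45 mm; origin at the centre of its underside.
- jar: Bystander, to be left alone: amber glass jar with white cap, 52 mm across, 70 mm tall; origin at the centre of its underside.
- wash_bottle: Bystander, to be left alone: white plastic bottle, 56 mm across, 150 mm tall; origin at the centre of its underside.
- cup: Bystander, to be left alone: blue ceramic cup, 72 mm across, 85 mm tall; origin at the centre of its underside.
- brush: Bystander, to be left alone: hand brush lying flat, roughly along y; origin on the bench under its shaft.
- scraper: Bystander, to be left alone: flat spatula lying flat, roughly along y; origin on the bench under its shaft.

How it is judged:
By the outcome, as a careful person would: the job done as asked, in the order asked, and still so for the second after the job is handed in, while the arm keeps its last pose, push and grip.
It also fails if it takes over 48 s, if anything falls off the work surface, if the arm or the gripper's body presses on something with over 40 N, if the wrist force passes 120 N, or if a joint passes its speed limit or range.

## Working session

There is one attempt and no reset: what is moved stays moved. The work goes in short steps, Python scripts to look and compute and a shell command to move; the robot and the scene stay as the last step left them, time stands still between calls to the robot, and variables do not carry over. Pictures are saved under pics/ and viewed, at most 10 in all, crops included, and the job is handed in when it is done.

```bash
mkdir -p pics
cat > h.py <<'E'
import numpy as np,cv2
from cell import env
from scipy.spatial.transform import Rotation as R
def cam(n):
    c=env.read_camera(n); return c
def world(c):
    h,w=c['z_map'].shape
    u,v=np.meshgrid(np.arange(w),np.arange(h))
    p=cv2.undistortPoints(np.stack([u,v],-1).reshape(-1,1,2).astype(np.float64),np.array(c['K']),np.array(c['D'])).reshape(h,w,2)
    z=c['z_map'].astype(float)
    P=np.dstack([p[...,0]*z,p[...,1]*z,z])
    Rm=cv2.Rodrigues(np.array(c['rvec'],float))[0]
    W=(P-np.array(c['tvec']).reshape(3))@Rm
    W[z==0]=np.nan
    return W
def save(c,n): cv2.imwrite('pics/'+n,c['frame'][...,::-1])
E
python3 - <<'E'
from h import *
for n in ['top','side']:
    c=cam(n);save(c,n+'1.png');np.save(n+'W.npy',world(c));np.save(n+'F.npy',c['frame'])
    print(n,-cv2.Rodrigues(np.array(c['rvec'],float))[0].T@np.array(c['tvec']).reshape(3))
o=env.get_obs();print(o)
E
```

```text
top [ 0.5169309  -0.06311049  1.27306158]
side [0.03606148 0.70042814 0.89199023]
{'time_s': 0.1, 'qpos': array([68.01653537, 18.43444566, -4.01584627, 83.16615709,  1.29477854,
       78.5416821 , -3.2597824 ]), 'joint_velocities': array([ 0.10725919, -0.02550112, -0.07352925, -0.12942311,  0.00621903,
       -0.00055981, -0.09014743]), 'effort': array([ 1.29260666e-04, -4.92571020e+01, -4.05642008e-01, -3.13399279e+01,
       -6.42148918e-02,  3.94851691e-02,  5.12520467e-05]), 'tool_pos': array([ 0.25156499, -0.59881807,  0.22159047]), 'tool_rot': array([-1.79902935e+02,  5.10523891e-03,  2.27934968e+01]), 'force': array([ 0.38344994,  0.65002792, -0.66333448]), 'wrist_torque': array([-0.03947295,  0.01501295,  0.05006552]), 'grasp_force': 0.0, 'grip_width': 0.08700543834009151}
```

View pics/top1.png

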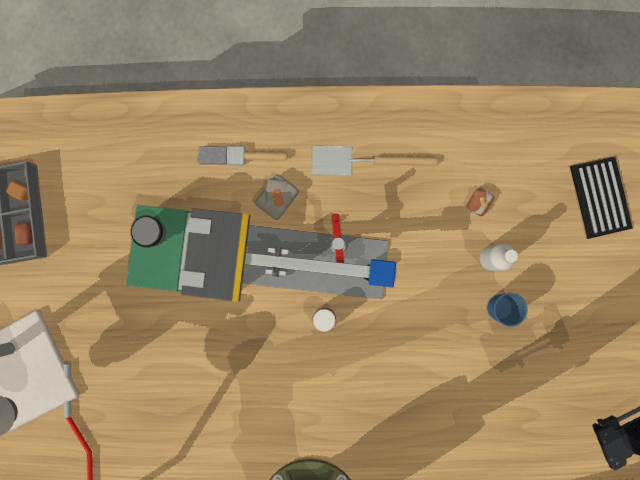

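View pics/side1.png

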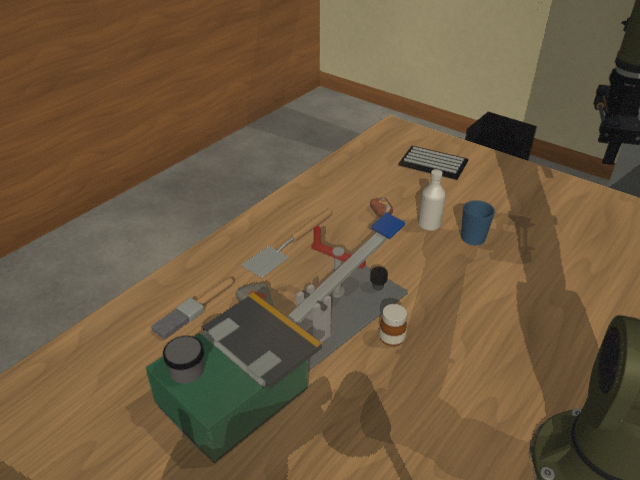

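The top view has the blue pad at (382,272), the keeper post at (338,244), the peg at about (336,218), the pin at about (277,263) and the yellow flap edge at (241,257). Image right is -y and image up is +x. In the side view the peg stands at (318,236) and the pad is at (388,226).

Run:
```python
from h import *
for n in ['top','side']:
    W=np.load(n+'W.npy');F=np.load(n+'F.npy').astype(int);r,g,b=F[...,0],F[...,1],F[...,2]
    ok=np.isfinite(W[...,0])&(W[...,0]>.3)&(W[...,0]<.8)&(abs(W[...,1])<.35)
    blue=ok&(b>120)&(r<60)&(W[...,2]>.13)&(W[...,2]<.19)&(W[...,1]>-.3)
    red=ok&(r>120)&(g<50)&(b<60)&(W[...,2]>.09)
    yel=ok&(r>150)&(g>110)&(b<70)&(W[...,2]>.08)
    lev=ok&(abs(r-g)<15)&(abs(r-b)<20)&(r>130)&(W[...,2]>.105)&(W[...,2]<.17)
    for k,m in dict(blue=blue,red=red,pegtop=red&(W[...,2]>.15),arm=red&(W[...,2]<.125),yel=yel,lev=lev).items():
        p=W[m]
        if len(p): print(n,k,len(p),np.median(p,0).round(4),p.min(0).round(3),p.max(0).round(3))
W=np.load('topW.npy')
for (u,v) in [(382,272),(338,244),(337,217),(336,235),(340,258),(277,263),(255,259),(350,268),(310,264),(241,257),(277,195),(480,200),(497,257),(324,320),(507,310)]: print(u,v,W[v,u].round(4))
```

```text
top blue 605 [ 0.5198 -0.1525  0.1679] [ 0.495 -0.178  0.158] [ 0.545 -0.128  0.178]
top red 211 [ 0.6059 -0.0672  0.1186] [ 0.549 -0.077  0.111] [ 0.64  -0.058  0.163]
top pegtop 39 [ 0.63   -0.0635  0.1594] [ 0.624 -0.069  0.153] [ 0.636 -0.058  0.163]
top arm 167 [ 0.5996 -0.0677  0.1179] [ 0.549 -0.077  0.111] [ 0.64  -0.059  0.123]
top yel 532 [0.5555 0.1317 0.1069] [0.466 0.115 0.101] [0.644 0.148 0.113]
top lev 1996 [0.5355 0.0226 0.1149] [ 0.493 -0.129  0.105] [0.643 0.259 0.16 ]
side blue 1 [ 0.497  -0.1674  0.1695] [ 0.497 -0.167  0.169] [ 0.497 -0.167  0.169]
side red 89 [ 0.6276 -0.0603  0.1374] [ 0.522 -0.08   0.112] [ 0.637 -0.054  0.163]
side pegtop 29 [ 0.6285 -0.0607  0.1588] [ 0.626 -0.068  0.15 ] [ 0.637 -0.057  0.163]
side arm 29 [ 0.623  -0.0625  0.1175] [ 0.522 -0.08   0.112] [ 0.637 -0.055  0.123]
side lev 379 [ 0.5278 -0.0675  0.1375] [ 0.512 -0.124  0.105] [0.589 0.249 0.155]
382 272 [ 0.5217 -0.1532  0.1639]
338 244 [ 0.579  -0.069   0.1233]
337 217 [ 0.63   -0.0675  0.1578]
336 235 [ 0.5976 -0.0652  0.1171]
340 258 [ 0.551  -0.0727  0.1175]
277 263 [0.5427 0.0564 0.0998]
255 259 [0.5515 0.1027 0.0928]
350 268 [ 0.5304 -0.092   0.1437]
310 264 [ 0.5394 -0.0125  0.1261]
241 257 [0.5554 0.1294 0.1077]
277 195 [0.6918 0.062  0.0386]
480 200 [ 0.6776 -0.3831  0.0264]
497 257 [ 0.5495 -0.3947  0.1059]
324 320 [ 0.423  -0.0382  0.0682]
507 310 [ 0.4344 -0.4433  0.0048]
```

```bash
python3 -m creep '{"translation":[[0,0,0],[0,0,0],[0,0,0],[0,0,0],[0,0,0]],"turn":[[0,0,0.05],[0,0,0.055],[0,0,0.055],[0,0,0.055],[0,0,0.055]],"grip":[0,0,0,0,0]}' 10; python3 -m creep '{"translation":[[0,0,0],[0,0,0],[0,-0.4,0],[0,-0.6,0],[0,-0.6,0]],"turn":[[0,0,0.055],[0,0,0.055],[0,0,0],[0,0,0],[0,0,0]],"grip":[0,0,0,0,0]}'
```

```text
time_s: 0.72
tool_pos: [0.2516, -0.5989, 0.2219]
tool_rot: [-180.0, 0.1, -26.1]
force: [0.5, -0.0, -0.6]
grip_width: 0.045
grasp_force: 0.0
time_s: 1.35
tool_pos: [0.3438, -0.5086, 0.222]
tool_rot: [-180.0, 0.0, -45.7]
force: [0.6, -0.4, -0.1]
grip_width: 0.0016
grasp_force: 0.0
```

```bash
python3 -m creep '{"translation":[[-0.1,-0.6,0],[-0.1,-0.6,0],[-0.1,-0.6,0],[-0.1,-0.6,0],[-0.1,-0.6,0]],"turn":[[0,0,0],[0,0,0],[0,0,0],[0,0,0],[0,0,0]],"grip":[0,0,0,0,0]}'; python3 -m creep '{"translation":[[-0.1,-0.6,0],[-0.1,-0.6,0],[-0.1,-0.6,0],[-0.1,-0.6,0],[-0.1,-0.6,0]],"turn":[[0,0,0],[0,0,0],[0,0,0],[0,0,0],[0,0,0]],"grip":[0,0,0,0,0]}';python3 -m creep '{"translation":[[-0.07,-0.5,0],[0,0,0],[0,0,0]],"turn":[[0,0,0],[0,0,0],[0,0,0]],"grip":[0,0,0]}'
python3 - <<'E'
from h import *
print(env.grip_point_offset)
o=env.get_obs();print(o['tool_pos'],o['qpos'])
c=cam('top');save(c,'top2.png');W=world(c);F=c['frame'].astype(int)
r,g,b=F[...,0],F[...,1],F[...,2]
m=(r>120)&(g<50)&(b<60)&(W[...,2]>.15)&(W[...,2]<.17)&(W[...,0]>.5)
print(m.sum(),np.median(W[m],0))
E
```

```text
time_s: 1.98
tool_pos: [0.4872, -0.3118, 0.2221]
tool_rot: [180.0, 0.0, -45.6]
force: [0.8, -0.0, -0.2]
grip_width: 0.0007
grasp_force: 0.0
time_s: 2.6
tool_pos: [0.6308, -0.1156, 0.2221]
tool_rot: [180.0, 0.0, -45.6]
force: [0.5, -0.1, -0.4]
grip_width: 0.0005
grasp_force: 0.0
time_s: 2.98
tool_pos: [0.6544, -0.0857, 0.2219]
tool_rot: [179.9, 0.0, -45.6]
force: [-0.7, -1.2, -0.3]
grip_width: 0.0006
grasp_force: 0.0
0.0187
[ 0.6544016  -0.08566569  0.22186596] [  18.11004922   20.56701383  -17.04140891   81.08830932    6.07085122
   79.31740818 -134.67565606]
0 [nan nan nan]
  return _methods._mean(a, axis=axis, dtype=dtype,
  ret = um.true_divide(
```

View pics/top2.png

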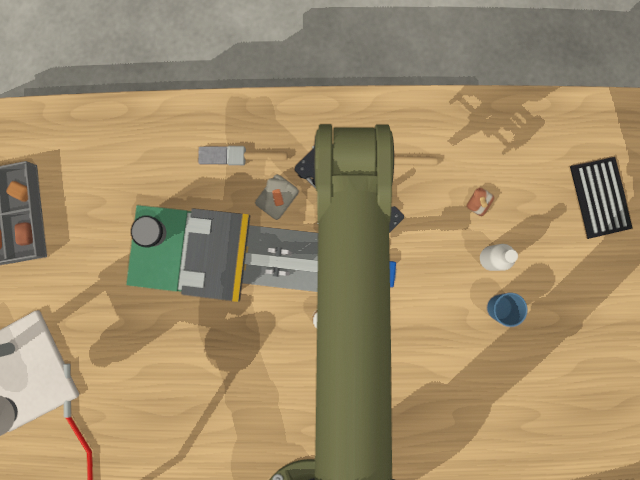

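```bash
python3 -m creep '{"translation":[[0,-0.03,0.3],[0,0,0.4],[0,0,0.3],[0,0,0.1],[0,0,0]],"turn":[[0,0,0],[0,0,0],[0,0,0],[0,0,0],[0,0,0]],"grip":[0,0,0,0,0]}'
python3 - <<'E'
from h import *
c=cam('wrist');save(c,'w1.png');W=world(c);F=c['frame'].astype(int)
c=cam('side');save(c,'s2.png')
r,g,b=F[...,0],F[...,1],F[...,2]
m=(r>110)&(g<50)&(b<60)&(W[...,2]>.15)&(W[...,2]<.17)
print(m.sum(),np.median(W[m],0))
E
```

```text
time_s: 3.65
tool_pos: [0.6563, -0.0843, 0.1346]
tool_rot: [180.0, -0.0, -45.7]
force: [0.9, 0.4, -1.5]
grip_width: 0.001
grasp_force: 0.0
0 [nan nan nan]
  return _methods._mean(a, axis=axis, dtype=dtype,
  ret = um.true_divide(
```

View pics/w1.png

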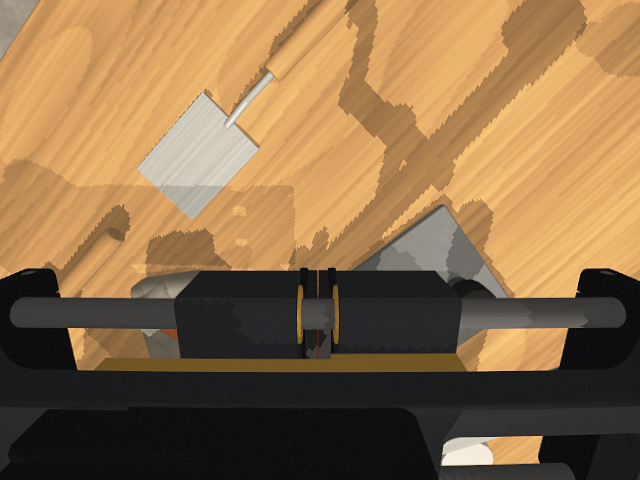

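The wrist view shows the spatula at (200,150) and the base plate at (440,250). The fingers hide the peg, so I push along the chord and watch the force.

```bash
python3 -m creep '{"translation":[[-0.15,0,0],[-0.1,0,0],[-0.1,0,0],[-0.1,0,0]],"turn":[[0,0,0],[0,0,0],[0,0,0],[0,0,0]],"grip":[0,0,0,0]}';python3 -m creep '{"translation":[[-0.1,0,0],[-0.1,0,0],[-0.1,0,0],[0,0,0]],"turn":[[0,0,0],[0,0,0],[0,0,0],[0,0,0]],"grip":[0,0,0,0]}'
python3 - <<'E'
from h import *
c=cam('side');save(c,'s3.png')
W=world(c);F=c['frame'].astype(int)
r,g,b=F[...,0],F[...,1],F[...,2]
m=(r>110)&(g<50)&(b<60)&(W[...,2]>.10)&(W[...,2]<.17)
print(m.sum(),W[m].min(0),W[m].max(0),np.median(W[m&(W[...,2]>.15)],0))
E
```

```text
time_s: 4.25
tool_pos: [0.6348, -0.0551, 0.1361]
tool_rot: [-179.5, -0.3, -45.6]
force: [10.8, 3.7, -1.7]
grip_width: 0.0003
grasp_force: 4.4
time_s: 4.75
tool_pos: [0.6134, -0.0398, 0.1343]
tool_rot: [179.9, 0.1, -45.6]
force: [-0.5, 0.3, -0.4]
grip_width: 0.0006
grasp_force: 0.0
91 [ 0.55726155 -0.11633667  0.10976694] [ 0.61470953 -0.01541936  0.16411167] [ 0.60156344 -0.02191736  0.15778023]
```

View pics/s3.png

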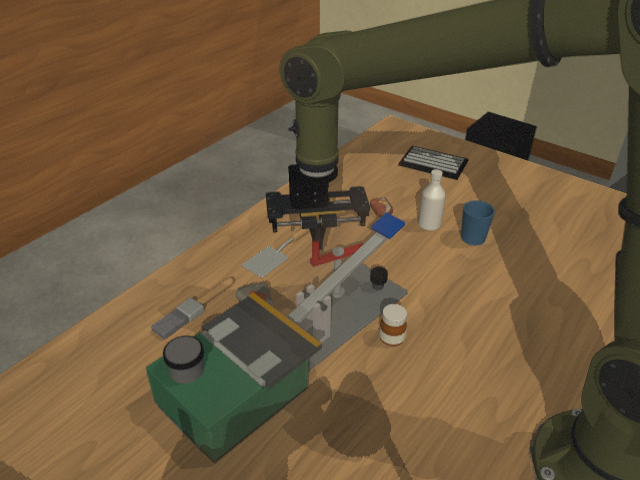

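The side view shows the keeper partly swung, with its arm at (340,252) and the peg at (316,245) against the fingertip. I keep pushing to the stop.

```bash
python3 -m creep '{"translation":[[-0.1,0,0],[-0.1,0,0],[-0.05,0,0],[0,0,0]],"turn":[[0,0,0],[0,0,0],[0,0,0],[0,0,0]],"grip":[0,0,0,0]}'
cat > k.py <<'E'
from h import *
c=cam('side');W=world(c);F=c['frame'].astype(int)
r,g,b=F[...,0],F[...,1],F[...,2]
m=(r>110)&(g<50)&(b<60)&(W[...,2]>.10)&(W[...,2]<.17)
print(m.sum(),W[m].min(0),W[m].max(0),np.median(W[m&(W[...,2]>.15)],0),env.get_obs()['force'])
E
python3 k.py
```

```text
time_s: 5.3
tool_pos: [0.6001, -0.0285, 0.1343]
tool_rot: [179.8, -0.1, -45.7]
force: [-0.2, -5.8, -1.1]
grip_width: 0.0008
grasp_force: 3.0
50 [ 0.56707883 -0.12260022  0.11004828] [ 0.59309181 -0.00870496  0.16257808] [ 0.58712664 -0.01638286  0.1587245 ] [ 0.65361853 -6.08904859 -1.16491745]
```

```bash
python3 -m creep '{"translation":[[-0.05,0,0],[-0.05,0,0],[0,0,0]],"turn":[[0,0,0],[0,0,0],[0,0,0]],"grip":[0,0,0]}'; python3 k.py
```

```text
time_s: 5.72
tool_pos: [0.5998, -0.0284, 0.1347]
tool_rot: [-179.9, -0.8, -45.9]
force: [15.1, -15.0, -9.8]
grip_width: -0.0
grasp_force: 10.6
77 [ 0.56704129 -0.12224217  0.10969148] [ 0.59380315 -0.00894603  0.16286589] [ 0.58809293 -0.01580032  0.1590176 ] [ 14.24967318 -14.1028808  -10.36495501]
```

```bash
python3 -m creep '{"translation":[[0.2,0,0],[0.3,0,0],[0,0,-0.4],[0,0,-0.4],[0,0,-0.4]],"turn":[[0,0,0],[0,0,0],[0,0,0],[0,0,0],[0,0,0]],"grip":[0,0,0,0,0]}'; python3 -m creep '{"translation":[[0,0,0],[0,0,0]],"turn":[[0,0,0],[0,0,0]],"grip":[0,0]}'; python3 k.py
```

```text
time_s: 6.4
tool_pos: [0.6227, -0.0473, 0.2313]
tool_rot: [-180.0, 0.1, -45.5]
force: [-0.4, 0.6, 0.5]
grip_width: 0.0004
grasp_force: 0.0
time_s: 6.65
tool_pos: [0.6224, -0.048, 0.2295]
tool_rot: [180.0, 0.1, -45.6]
force: [-0.1, -0.1, -0.5]
grip_width: 0.0007
grasp_force: 0.0
3 [ 0.5710281  -0.09624084  0.1098647 ] [ 0.58006433 -0.04353464  0.12046151] [nan nan nan] [ 0.51696152 -0.23742294  0.21505565]
  return _methods._mean(a, axis=axis, dtype=dtype,
  ret = um.true_divide(
```

```bash
python3 -m creep '{"translation":[[0.07,0.4,0],[0,0.5,0],[0,0.5,0],[0,0.48,0],[0,0,0]],"turn":[[0,0,0],[0,0,0],[0,0,0],[0,0,0],[0,0,0]],"grip":[0,0,0,0,0]}'; python3 k.py;  python3 - <<'E'
from h import *
c=cam('side');save(c,'s4.png')
E
```

```text
time_s: 7.32
tool_pos: [0.5167, -0.161, 0.2292]
tool_rot: [179.8, 0.1, -45.9]
force: [0.3, 0.6, -0.3]
grip_width: 0.0006
grasp_force: 0.0
8 [ 0.56867347 -0.11751658  0.11216629] [ 0.59291044 -0.01167943  0.15942473] [ 0.59022747 -0.01458693  0.15942473] [0.26405681 1.28584772 0.61807663]
```

View pics/s4.png

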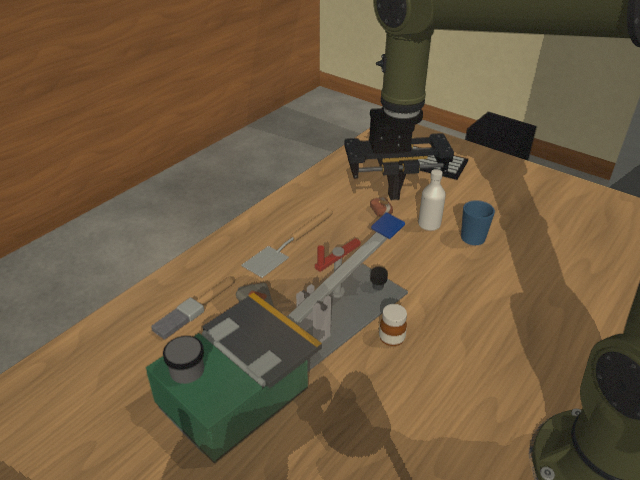

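The side view shows the red keeper at (338,255), parallel with the lever, and the tool above the blue pad at (388,226). Next I press down.

```bash
python3 -m creep '{"translation":[[0,0,0.3],[0,0,0.3],[0,0,0.15],[0,0,0.15],[0,0,0.15]],"turn":[[0,0,0],[0,0,0],[0,0,0],[0,0,0],[0,0,0]],"grip":[0,0,0,0,0]}';python3 -m creep '{"translation":[[0,0,0.12],[0,0,0.12],[0,0,0.12],[0,0,0.12],[0,0,0]],"turn":[[0,0,0],[0,0,0],[0,0,0],[0,0,0],[0,0,0]],"grip":[0,0,0,0,0]}'
```

```text
time_s: 8.05
tool_pos: [0.5207, -0.1592, 0.1476]
tool_rot: [180.0, -0.2, -45.6]
force: [-0.7, -3.0, 5.8]
grip_width: 0.0009
grasp_force: 2.7
time_s: 8.68
tool_pos: [0.5207, -0.1595, 0.1091]
tool_rot: [-180.0, -0.2, -45.6]
force: [-0.1, -3.7, 4.6]
grip_width: 0.0003
grasp_force: 2.3
```

```bash
python3 -m creep '{"translation":[[0,0,0.12],[0,0,0.12],[0,0,0.1],[0,0,0.07],[0,0,0]],"turn":[[0,0,0],[0,0,0],[0,0,0],[0,0,0],[0,0,0]],"grip":[0,0,0,0,0]}';python3 -m creep '{"translation":[[0,0,0.05],[0,0,0.03],[0,0,0]],"turn":[[0,0,0],[0,0,0],[0,0,0]],"grip":[0,0,0]}'
```

```text
time_s: 9.3
tool_pos: [0.5206, -0.1582, 0.0761]
tool_rot: [-179.9, -0.1, -45.6]
force: [1.6, -2.5, 3.9]
grip_width: 0.0004
grasp_force: 2.1
time_s: 9.68
tool_pos: [0.521, -0.1578, 0.0708]
tool_rot: [-179.9, -0.1, -45.6]
force: [-1.8, -2.1, 8.5]
grip_width: 0.0007
grasp_force: 5.0
```

```bash
python3 -m creep '{"translation":[[0,0,0.03],[0,0,0.03],[0,0,0],[0,0,0]],"turn":[[0,0,0],[0,0,0],[0,0,0],[0,0,0]],"grip":[0,0,0,0]}';python3 - <<'E'
from h import *
c=cam('side');save(c,'s5.png');W=world(c);F=c['frame'].astype(int)
r,g,b=F[...,0],F[...,1],F[...,2]
m=(r>150)&(g>110)&(b<70)&(W[...,2]>.08)&(W[...,1]>.08)&(W[...,0]>.4)
print(m.sum(),np.median(W[m],0),env.get_obs()['force'])
E
```

```text
time_s: 10.18
tool_pos: [0.5215, -0.1575, 0.0672]
tool_rot: [-179.9, -0.2, -45.6]
force: [-2.8, -0.5, 16.6]
grip_width: 0.0008
grasp_force: 7.9
498 [0.55144838 0.14303593 0.14341581] [-3.38830189  0.14895323 16.53889044]
```

View pics/s5.png

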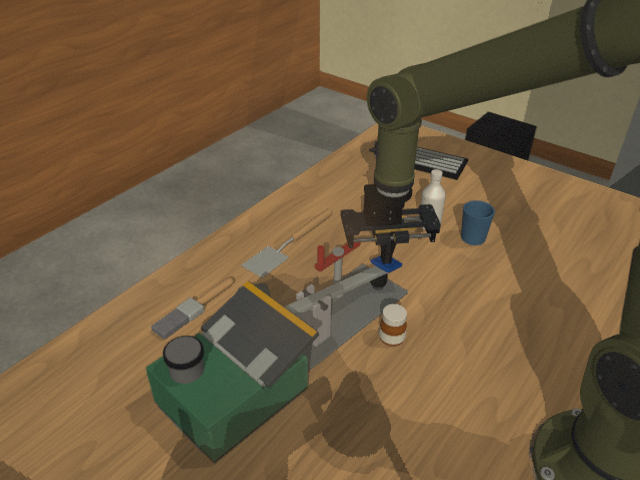

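The flap is up, with its yellow edge near (280,310) about 36 mm higher than before. The pad at (386,264) is on its stop under 16 N, and the keeper is still aside.

```bash
python3 -m creep '{"translation":[[0,0,0],[0,0,0],[0,0,0],[0,0,0]],"turn":[[0,0,0],[0,0,0],[0,0,0],[0,0,0]],"grip":[0,0,0,0]}'; python3 -c "
from cell import env
print(env.sign_off())"
```

```text
time_s: 10.72
tool_pos: [0.5215, -0.1575, 0.0673]
tool_rot: [-179.9, -0.2, -45.6]
force: [-3.0, 0.5, 16.2]
grip_width: 0.0004
grasp_force: 7.9
the job is handed in; nothing more can be done
None
```

I swung the keeper fully aside to its stop, then pressed the pad onto its rubber stop, and handed the job in at 10.7 s with the arm still holding it down at about 16 N and the flap up (edge raised about 36 mm).

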